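# Clamp the vial rack on the shaker and lock the bar with its hairpin clip

### The arm

A 6-joint arm with a two-finger parallel gripper is mounted at the origin on the work surface. World frame = base frame: x ahead of the robot, y to its left, z up, the work surface at z = 0. Lengths are in mm, angles in rad, forces in N, time in s.
With the tool pointing down it reaches from about 300 to 775 mm from the base axis. Payload 14.6 kg.
Tool frame: the origin (TCP) lies at the very end of the fingers, on their centre line; the grasp point (between the pads) lies 19 mm behind it; z points along the fingers, y is the direction in which the jaws open and shut (so a half turn about z gives the same grasp; the last joint's range is limited). The gripper opens to 94 mm and grips with 3 to 60 N. Pads are 16 mm wide; open, the fingers measure 119 mm over their backs; the gripper's body (75 mm by 177 mm) begins 78 mm behind the grasp point.
Start: joints at [1.238, 0.3, 1.521, -0, 1.321, -0.067], TCP at [144.472, 530.676, 174.746] pointing down, gripper open.
Joint ranges: [-3.03, 3.03], [-0.79, 2.21], [0.23, 2.52], [-1.04, 4.18], [0, 3.07], [-2.55, 2.55]. Speed limits (rad/s): [2.22, 2.22, 2.57, 3.14, 3.14, 3.14].

### API

Orientations are given as [roll, pitch, yaw] about the fixed x, y, z axes, in that order (R = Rz(yaw) Ry(pitch) Rx(roll)).
In Python, from cell import manip gives the robot as it stands.
- The arm moves only by the shell command python3 -m inch 'ROWS' [FORCE]. ROWS is a JSON object of lists of equal length, an entry for each row: "grip": the opening, from -1 (shut) to 1 (fully open), so that 0 is half open; "travel": the shift along the world's x, y, z in cm, a list of three; "turn": the turn, a rotation vector about the world's x, y, z in degrees, a list of three. A call has 1 to 10 rows; each row is the pose to reach, as a shift and turn from the pose measured when the call began; what a row does not reach only later rows make up. A row lasts 1/8 s, in which the tool goes at most 62.5 mm and 10.7 degrees, less where a joint would pass 70% of its speed; a pose out of reach is approached as far as the arm can. A call with a gripper value outside its range is refused whole. The fingers move at their own pace and stop on an object; FORCE is the grip in N (left out, the last holds). Time passes only in rows, so rows that repeat a pose let the fingers close. It gives the time, the measured TCP pose, the force and the opening at its end, in the units of the state.
- manip.read_state(): the state, without advancing time (a new reading comes with each control period).
- manip.camera(name): name is "scene" or "top" or "wrist"; returns (picture, depth): 384x512x3 uint8, red, green, blue; 384x512 float32, mm along the optical axis (not along the pixel's ray), 0 where there is no reading.
- manip.calibration(name): a dict with "fx", "fy", "cx", "cy" (pixels), "world_from_camera" (4x4, takes a point from camera to world coordinates). Camera axes: x right, y up, looking along -z (the intrinsics and any distortion apply to the point x, -y, -z); pixel columns grow to the right and rows downward; lengths in mm; the calibration is good to about 2 mm. A picture is of the moment at which its call begins: read the wrist's pose just before it. calibration takes no time and is no camera call; for the wrist camera it gives the pose at the moment of the call.
- manip.sign_off(): hands the job in, once; it reports no verdict.
Trained networks look in the newest picture that a camera, given by its name, has taken for a name from the list of things; names that differ only in an ending like _2 or _b are one class to them, and where a whole thing is asked for, a point or a joint stands for the part that bears it (a point fixed in the world has none). Each returns a list of dicts, best first, with "p" (0 to 1); they miss things now and then, are a little off and sometimes report something else, mostly with a low value. They report only what shows in the picture. A call takes as long as a camera call. They do not tell look-alikes from the thing itself.
- manip.look_for(camera, label): "bbox" ([left, top, right, bottom] in pixels, round what is visible of it).
The state is a dict: "clock": time; "joints": joint angles; "qd": joint speeds; "effort": joint torques, N m; "eef_pos": TCP position; "eef_rot": TCP orientation; "wrist_force": force on the tool from outside, world axes, zero at the start; "moment": the same for the moment, N m; "finger_gap": finger opening in mm.
Only numpy, scipy, OpenCV 4.12 (cv2) and the standard library are available. Lean on these libraries where they do the work, as an engineer would, in place of code of your own. Each camera call takes 0.05 s, during which the arm holds its last target.

### The job

Lock the vials on the bench shaker: gently swing its raised hold-down bar all the way down so the fork drops around the headed pin, then take the smaller of the two hairpin spring clips and push it sideways onto the pin's neck, between bar and head, until it snaps fully home, and let go of it there. The deck floats on soft springs and gives way as you push: never drive it to its end stop, jam the clip or ram the shaker with the fingers. Leave the bigger clip alone and the bottles standing.

Things in the scene. Friction and masses are not known exactly. Their poses are not given: they have to be found in the camera images.
- shaker: bench shaker, fixed to the table: white foot 210 x 260 mm, 42 mm high; origin at the centre of its underside, +x the way the clip is pushed on (away from the robot at yaw 0), y along the hold-down bar. Above it floats an aluminium deck 200 x 250 mm, top 58 mm above the table, carrying the vial rack, the bar and the pin
- deck (a joint): slide of the deck along the shaker's x, m: 0 = rest in the middle, where it starts and returns; end stops at 0.038 either way, positive along +x, against springs of 0.45 N per mm; the bar, its hinge, the sill and the pin ride on it
- bar (a joint): angle of the hold-down bar, rad: 0 = down (level, fork around the pin), grows as its pin end swings up; friction hinge, stays where it is left, takes about 1 to 4 N at bar_press to push down
- bar_hinge (a point): the bar's hinge axis (along the shaker's x), at mid width and mid thickness of the bar, at the shaker's +y end, 101 mm above the table. The steel bar is 30 mm wide, 6 mm thick and runs 209 mm from here towards the shaker's -y; its last 38 mm are a fork with an 18 mm slot
- bar_press (a point): point on the upper face of the bar, 140 mm from the hinge along the bar, where it can be pressed down; 104 mm above the table when the bar is down. z out of the upper face
- pin_neck (a point): on the axis of the upright steel pin, 109 mm above the table, axes as the shaker's; rides on the deck. Neck 10 mm thick; head 16 mm across, 7 mm thick, its top at 123 mm. With the bar down a 12 mm gap is left between the bar's upper face (104 mm) and the head's underside (116 mm)
- sill (a point): centre of the top of the aluminium sill in front of the bar, 45.5 mm before the pin axis (shaker's -x side): 53 mm long (x), 36 mm wide, flush with the lowered bar's upper face at 104 mm; the clip slides in over it and its grip rests on it when home
- clip: smaller hairpin spring clip, lying flat, loose, about 47 g: upright grey grip 30 (x) x 14 (y) x 32 mm (z), origin at the centre of the grip's underside; two wavy wire legs 4 mm thick point to +x, 2 to 6 mm above the underside, ends 74 mm ahead of the origin, 24 mm apart over all; a wire loop reaches 29 mm behind the origin
- clip_throat (a point): narrowest place between the smaller clip's legs (5 mm), 61.5 mm ahead of its origin. Each leg spreads 2.5 mm to pass the neck; this takes a push of roughly 7 to 13 N, so the deck gives way 16 to 29 mm before the clip snaps on and the force suddenly drops, then rises again with the nose against the neck
- clip_seat (a point): centre of the clip's round seat between the legs, 52 mm ahead of the clip's origin and 4 mm above its underside, at mid height of the wire; axes as the clip's. It is home when it lies at the pin's axis, play about 2.5 mm either way; a stiff nose of the grip, ending 7.5 mm behind this point, stops against the neck
- big_clip: the bigger hairpin clip, not to be used: same grip, but legs 90 mm ahead of the origin and 42 mm apart over all; lies flat, origin under the grip, legs to +x. Too wide to hold on the pin
- bottle_a: white bottle, 44 mm across, 95 mm high, standing; origin at the centre of its underside
- bottle_b: white bottle, like bottle_a
- amber: brown glass bottle, 56 mm across, 130 mm high, standing; origin at the centre of its underside
Not all that is in view belongs to the job. What is shaped like the clip but blue is not meant.

How it is judged (in metres and radians):
On the way, in this order (a step that is already met when the one before it is completed fails the run):
1. the bar is swung all the way down (value of joint bar below 0.05 rad), for 0.2 s.
2. with the bar down, the smaller clip is snapped onto the pin's neck (value of joint bar below 0.05 rad and distance between clip_seat and pin_neck below 0.007 m), for 0.2 s.
At the end, for the whole second after the job is handed in: The bar is down (under 0.05 rad) and the smaller clip sits on the pin's neck: its seat within 7 mm of the neck point and within 5 mm of the pin axis seen from above, within 0.2 rad of flat, released and at rest (all of step 2 and horizontal distance between clip_seat and pin_neck below 0.005 m and angle between clip's own z axis and vertical below 0.2 rad and linear speed of clip below 0.02 m/s); the robot touches nothing.
It fails at once if the deck is driven to its end stop (pushed 37 mm or more, about 17 N) (value of joint deck above 0.037 m).
It fails at once if the clip is jammed on the shaker: over 80 N in all, the squeeze of its legs included (up to about 50 N) (contact force between clip and shaker above 80 N).
It fails at once if the robot rams the shaker with more than 35 N (contact force between any of the fingers, the arm and shaker above 35 N).
It fails at once if the bigger clip is moved by more than 40 mm (distance of big_clip from where it was at the start of the episode above 0.04 m).
It fails at once if a bottle is knocked over (angle between any of bottle_a, bottle_b, amber's own z axis and vertical above 0.5 rad).
It also fails if it takes over 58 s, if anything falls off the work surface, if the arm or the gripper's body presses on something with over 40 N, if the wrist force passes 120 N, or if a joint passes its speed limit or range.

## Working session

There is one attempt and no reset: what is moved stays moved. The work goes in short steps, Python scripts to look and compute and a shell command to move; the robot and the scene stay as the last step left them, time stands still between calls to the robot, and variables do not carry over. Pictures are saved under pics/ and viewed, and the job is handed in when it is done.

```bash
mkdir -p pics; ls; cat > h.py <<'E'
import numpy as np, cv2
from cell import manip
def snap(c,fn):
    im,d=manip.camera(c); cal=manip.calibration(c)
    cv2.imwrite('pics/'+fn+'.png',im[:,:,::-1]); np.savez('pics/'+fn+'.npz',im=im,d=d,T=np.array(cal['world_from_camera']),K=np.array([cal['fx'],cal['fy'],cal['cx'],cal['cy']]))
    return im,d,cal
def cloud(fn):
    z=np.load('pics/'+fn+'.npz'); d=z['d']; fx,fy,cx,cy=z['K']; T=z['T']
    v,u=np.mgrid[0:d.shape[0],0:d.shape[1]]
    P=np.stack([(u-cx)/fx*d,-(v-cy)/fy*d,-d,np.ones_like(d)],-1)@T.T
    P=P[...,:3]; P[d<=0]=np.nan
    return z['im'],P
E
python3 - <<'E'
from h import *
s=manip.read_state()
print(s)
for c in ['scene','top','wrist']:
    im,d,cal=snap(c,c+'0'); print(c,cal)
    for l in ['shaker','bar','clip','big_clip','bottle_a','amber','pin_neck','sill']:
        print(l,[(np.round(r['bbox']).astype(int).tolist(),round(r['p'],2)) for r in manip.look_for(c,l)[:4]])
E
```

```text
pics
{'clock': 0.0, 'joints': array([ 1.23840470e+00,  3.00495829e-01,  1.52160312e+00, -4.13656369e-06,
        1.32069599e+00, -6.66223632e-02]), 'qd': array([ 0.00041664, -0.00132981,  0.00051673,  0.00085591,  0.0004896 ,
        0.00063634]), 'effort': array([ 2.30516940e-03, -5.31812489e+01, -3.52731156e+01,  7.08895829e-02,
        2.45453732e-02, -1.42888407e-04]), 'eef_pos': array([144.37330335, 530.39316544, 174.16346816]), 'eef_rot': array([-3.14039278e+00, -7.60416144e-05,  2.87582437e+00]), 'wrist_force': array([ 0.1853372 , -0.01677499, -0.76323215]), 'moment': array([-0.04230957, -0.01666556, -0.01945163]), 'finger_gap': 94.22185883146597}
scene {'fx': 406.0501680602835, 'fy': 406.0501680602835, 'cx': 250.86585741748846, 'cy': 189.96798899544683, 'world_from_camera': array([[ 7.53269057e-01, -3.56648010e-01,  5.52619150e-01,
         1.20492344e+03],
       [ 6.57348944e-01,  3.80305729e-01, -6.50584290e-01,
        -6.98990777e+02],
       [ 2.18653636e-02,  8.53328629e-01,  5.20914731e-01,
         6.57498657e+02],
       [ 0.00000000e+00,  0.00000000e+00,  0.0000000
[... 1193 characters left out ...]
 0.35)]
amber [([311, 146, 334, 172], 0.74)]
pin_neck [([176, 171, 269, 250], 0.62)]
sill [([100, 247, 126, 266], 0.61), ([175, 173, 267, 249], 0.58)]
wrist {'fx': 314.9945759681243, 'fy': 314.9945759681243, 'cx': 258.43069618347766, 'cy': 194.22408559210504, 'world_from_camera': array([[ 2.62686366e-01, -9.37702589e-01, -2.27397732e-01,
         7.88643648e+01],
       [ 9.64881055e-01,  2.55445979e-01,  6.12527736e-02,
         5.48526253e+02],
       [ 6.50951972e-04, -2.35502032e-01,  9.71873638e-01,
         3.84102998e+02],
       [ 0.00000000e+00,  0.00000000e+00,  0.00000000e+00,
         1.00000000e+00]])}
shaker []
bar []
clip []
big_clip []
bottle_a []
amber []
pin_neck []
sill []
```

View pics/scene0.png

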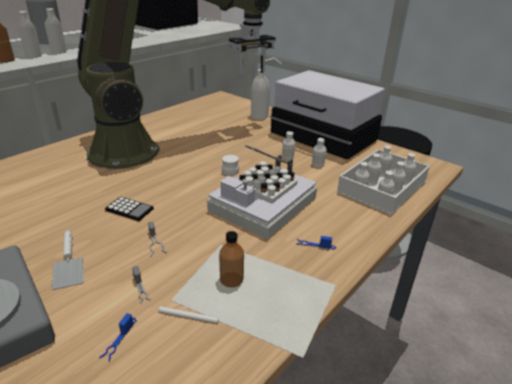

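View pics/top0.png

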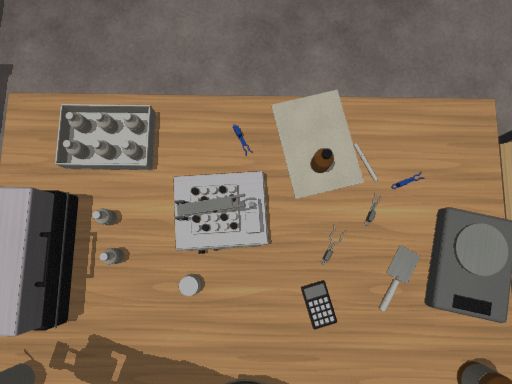

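```bash
python3 - <<'E'
from h import *
im,P=cloud('top0')
a=cv2.resize(im[160:270,160:280],None,fx=5,fy=5,interpolation=cv2.INTER_CUBIC)
cv2.imwrite('pics/z1.png',a[:,:,::-1])
a=cv2.resize(im[180:280,310:400],None,fx=6,fy=6,interpolation=cv2.INTER_CUBIC)
cv2.imwrite('pics/z2.png',a[:,:,::-1])
im2,Q=cloud('scene0')
a=cv2.resize(im2[130:250,190:340],None,fx=5,fy=5,interpolation=cv2.INTER_CUBIC)
cv2.imwrite('pics/z3.png',a[:,:,::-1])
for n,(u,v) in dict(A=(331,245),B=(372,210),amb=(322,160),ba=(104,216),bb=(112,256),shk=(253,225),barr=(253,203),cup=(189,286)).items(): print(n,P[v,u].round(1))
E
```

```text
A [ 496.4 -239.1   -2.5]
B [ 599.  -358.3    6.4]
amb [ 722.1 -197.6  103.4]
ba [565.3 394.8  69.1]
bb [457.8 364.1  71.1]
shk [544.1 -14.  104.6]
barr [600.1 -13.4 121.6]
cup [380.3 157.4  51.7]
```

View pics/z1.png

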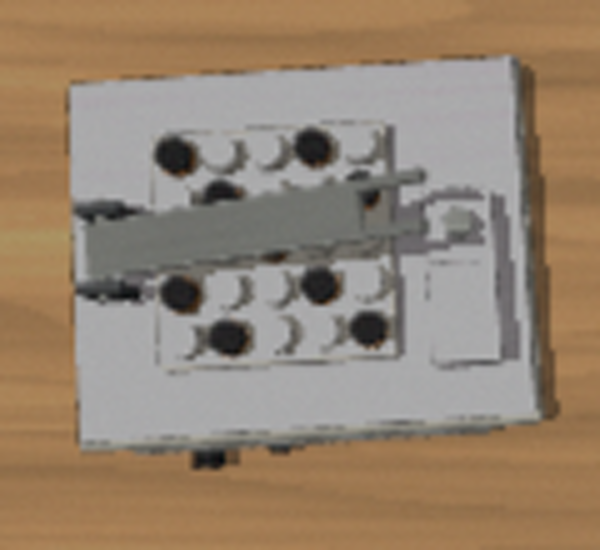

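View pics/z2.png

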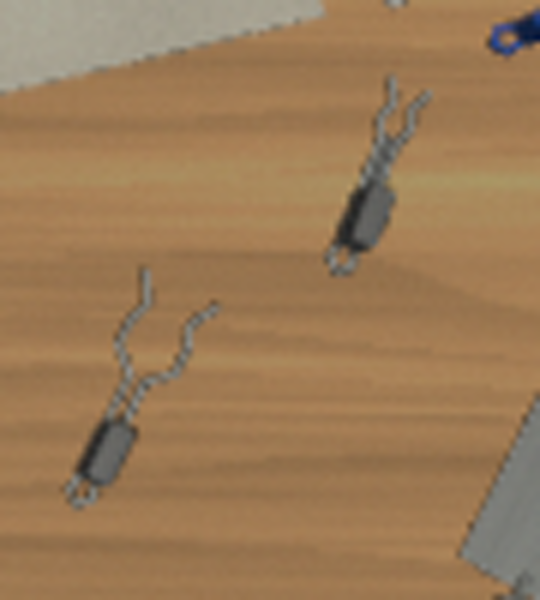

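View pics/z3.png

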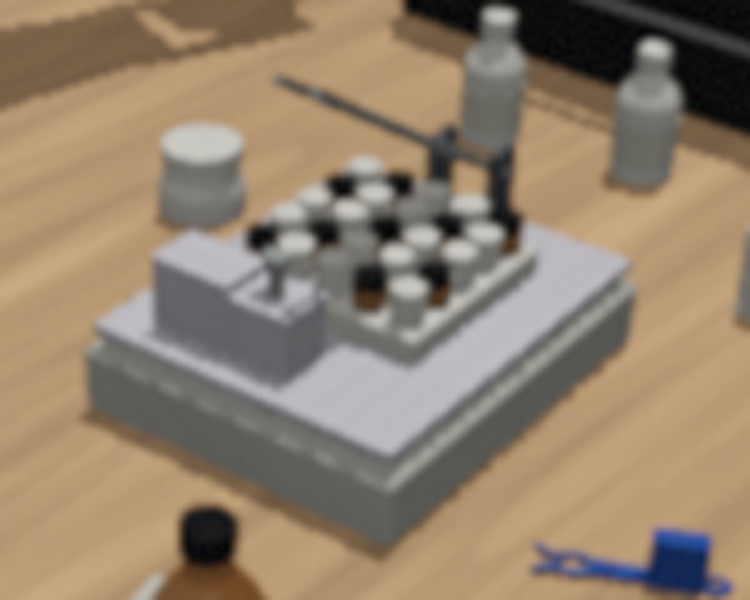

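```bash
python3 - <<'E'
from h import *
im,P=cloud('top0')
X=P.reshape(-1,3)
def reg(x0,x1,y0,y1,z0,z1):
    m=(X[:,0]>x0)&(X[:,0]<x1)&(X[:,1]>y0)&(X[:,1]<y1)&(X[:,2]>z0)&(X[:,2]<z1); return X[m]
def rect(p): 
    (c,s,a)=cv2.minAreaRect(p[:,:2].astype(np.float32)); return np.round(c,1),np.round(s,1),round(a,2),len(p)
D=reg(400,800,-120,260,50,65); print('deck',rect(D),np.median(D[:,2]))
S=reg(480,640,-60,30,98,109); print('sill+',rect(S),S[:,2].mean())
H=reg(540,640,-60,10,116,128); print('head',rect(H),H.mean(0))
G=reg(540,660,-420,-300,22,45); print('clip grip',rect(G),G.mean(0),np.median(G[:,2]))
B=reg(420,560,-300,-180,22,45); print('big grip',rect(B),B.mean(0))
np.set_printoptions(suppress=True,precision=1)
bar=reg(520,680,-5,260,108,260)
print(bar.shape, bar.min(0),bar.max(0))
for y in range(0,220,20):
    s=bar[abs(bar[:,1]-y)<5]
    if len(s): print(y,len(s),np.median(s,0),s.max(0))
T=reg(300,800,-450,-280,-20,20); print('table',np.median(T[:,2]))
E
```

```text
deck (array([549.1,  78. ]), array([284.1, 250.1]), 4.41, 3429) 58.3075258490569
sill+ (array([572.2, -10.6]), array([92.7, 35.7]), 4.33, 363) 103.15541241781692
head (array([597.5,  -8.3]), array([13.9, 14. ]), 26.91, 27) [597.34359635  -8.72019131 122.59804015]
clip grip (array([ 580.6, -349.8]), array([15. , 29.2]), 70.11, 56) [ 580.90511784 -348.30935943   31.14435773] 31.493390775677767
big grip (array([ 467.9, -223.2]), array([13.9, 28.9]), 62.55, 59) [ 468.11409212 -222.76198658   30.98031887]
(753, 3) [558.8  -3.1 108.1] [610.1 194.4 218.3]
0 7 [592.4  -2.9 124.1] [602.6   3.8 211.7]
20 23 [604.2  18.6 209.9] [610.1  23.7 212.6]
40 49 [592.6  40.1 195.3] [608.9  43.5 200.2]
60 50 [591.7  60.9 182.7] [606.3  64.  187.8]
80 45 [587.9  79.8 169.6] [605.9  84.7 174.7]
100 48 [589.2  99.2 156.4] [604.2 104.3 162.7]
120 43 [587.7 120.4 144.7] [602.9 124.4 148.9]
140 45 [586.4 140.2 131.4] [599.6 144.6 137.3]
160 44 [584.8 160.7 117.3] [598.3 164.8 123.6]
180 31 [583.3 179.1 113.8] [606.5 184.6 118.3]
table 0.6190113642400092
```

```bash
python3 -m inch '{"grip":[-1,-1,-1,-1,-1,-1,-1,-1,-1,-1],"travel":[[0,0,5],[5,-5.5,6.5],[10,-11,6.5],[15,-16,6.5],[20,-21,6.5],[25,-26,6.5],[30,-31.5,6.5],[35,-37,6.5],[40,-42,6.5],[44.8,-47,6.5]],"turn":[[0,0,0],[0,0,5],[0,0,10],[0,0,15],[0,0,19.6],[0,0,19.6],[0,0,19.6],[0,0,19.6],[0,0,19.6],[0,0,19.6]]}' 10
```

```text
clock: 2.6
eef_pos: [532.6, 122.5, 239.9]
eef_rot: [3.141, 0.0, -3.065]
wrist_force: [-0.0, 1.3, 1.4]
finger_gap: 0.8
```

```bash
python3 -m inch '{"grip":[-1,-1,-1,-1],"travel":[[3,-3.2,0],[5.9,-6.2,-0.3],[5.9,-6.2,-1.5],[5.9,-6.2,-2.5]],"turn":[[0,0,0],[0,0,0],[0,0,0],[0,0,0]]}'; python3 - <<'E'
from h import *
im,d,c=snap('wrist','w1'); snap('scene','s1')
print(manip.read_state()['wrist_force'])
E
```

```text
clock: 3.1
eef_pos: [591.2, 60.8, 214.0]
eef_rot: [3.141, -0.0, -3.065]
wrist_force: [1.2, 0.4, -0.8]
finger_gap: 0.3
[-0.3764244   0.13943505 -1.16360389]
```

View pics/w1.png

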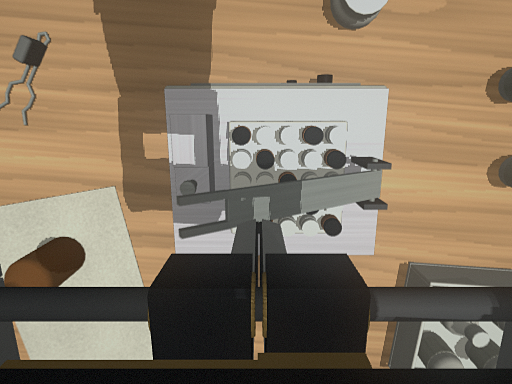

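View pics/s1.png

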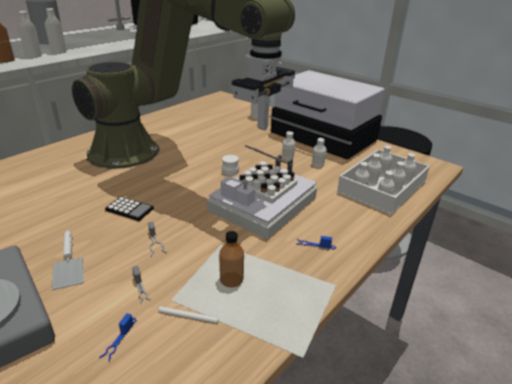

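```bash
python3 - <<'E'
from h import *
np.set_printoptions(suppress=True,precision=1)
z=np.load('pics/s1.npz');fx,fy,cx,cy=z['K']
for p in [(591,61,214),(592,48,190),(597.5,-8.7,123)]:
    q=np.linalg.inv(z['T'])@np.r_[p,1]; print(cx+fx*q[0]/-q[2],cy-fy*q[1]/-q[2]*1.0)
im,P=cloud('w1');X=P.reshape(-1,3);X=X[np.isfinite(X[:,0])]
for y in range(10,190,20):
    s=X[(abs(X[:,1]-y)<3)&(X[:,2]>110)&(X[:,2]<225)&(X[:,0]>560)&(X[:,0]<625)]
    s=s[np.argsort(s[:,0])]
    if len(s): print(y,len(s),s.min(0),s.max(0),np.median(s,0))
E
```

```text
261.32758879447795 140.56853473133847
258.13193485626175 150.52965128803316
244.9544288793478 181.1629732662382
10 209 [579.    7.  205.5] [609.6  13.  215.7] [585.3   9.9 212.5]
30 185 [577.5  27.1 190.2] [608.   33.  203.5] [601.5  30.1 199.5]
50 277 [575.9  47.  180. ] [603.3  53.  190.6] [588.9  50.  187.1]
70 258 [574.4  67.  168.1] [604.3  73.  177.8] [588.4  70.  174.2]
90 223 [572.9  87.  154.6] [603.   93.  164.4] [587.4  89.9 161.4]
110 198 [571.2 107.  141.1] [601.4 113.  151.4] [585.5 110.  148.5]
130 177 [569.8 127.  131.7] [599.9 133.  138.1] [584.5 130.  135.6]
150 152 [567.9 147.  116.3] [598.4 153.  125.7] [582.2 150.  122.7]
170 112 [560.1 167.  110. ] [606.1 173.  113.6] [582.6 169.1 111.4]
```

```bash
python3 -m inch '{"grip":[-1,-1,-1,-1,-1,-1,-1,-1,-1,-1],"travel":[[0,0,-1.5],[0,0,-2.3],[0,0,-3.1],[0,0,-3.9],[0,0,-4.7],[0,0,-5.5],[0,0,-6.3],[0,0,-7.1],[0,0,-7.9],[0,0,-8.7]],"turn":[[0,0,0],[0,0,0],[0,0,0],[0,0,0],[0,0,0],[0,0,0],[0,0,0],[0,0,0],[0,0,0],[0,0,0]]}'
```

```text
clock: 4.45
eef_pos: [590.8, 61.2, 126.4]
eef_rot: [3.141, -0.001, -3.064]
wrist_force: [0.7, -0.7, 1.7]
finger_gap: 0.6
```

```bash
python3 -m inch '{"grip":[-1,-1,-1,-1,-1,-1],"travel":[[0,0,-0.7],[0,0,-1.3],[0,0,-1.7],[0,0,-2.0],[0,0,-2.2],[0,0,-2.3]],"turn":[[0,0,0],[0,0,0],[0,0,0],[0,0,0],[0,0,0],[0,0,0]]}'; python3 - <<'E'
from h import *
snap('wrist','w2');snap('top','t2')
E
```

```text
clock: 5.2
eef_pos: [590.8, 61.2, 103.3]
eef_rot: [3.141, -0.001, -3.064]
wrist_force: [0.3, -1.4, 1.7]
finger_gap: 0.1
```

View pics/w2.png

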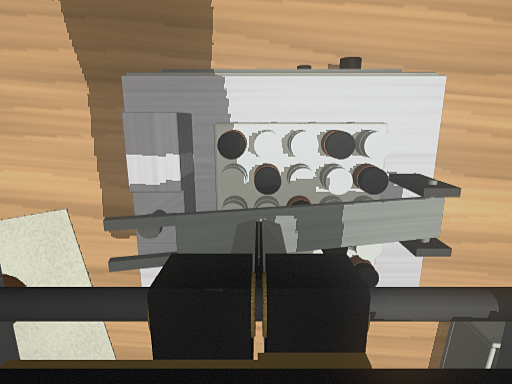

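```bash
python3 - <<'E'
from h import *
np.set_printoptions(suppress=True,precision=1)
im,P=cloud('w2');X=P.reshape(-1,3);X=X[np.isfinite(X[:,0])]
for y in range(-10,180,10):
    s=X[(abs(X[:,1]-y)<3)&(X[:,2]>85)&(X[:,2]<145)&(X[:,0]>560)&(X[:,0]<625)]
    if len(s): print(y,len(s),s.min(0),s.max(0),np.median(s,0))
E
```

```text
-10 600 [560.1 -13.   95.5] [617.6  -7.  144.9] [584.6  -9.8 102.8]
0 604 [560.1  -3.   95.3] [616.7   3.  144.9] [583.6  -0.2  98.5]
10 303 [568.7   7.   85.1] [608.   13.  144.9] [583.1   8.3  99. ]
20 454 [578.6  17.  136.8] [602.6  23.  144.7] [590.   20.  142.5]
30 485 [562.5  27.   85.8] [602.8  33.  142.5] [588.8  30.2 140.1]
40 751 [560.   37.   85.2] [603.4  43.  140.1] [584.   40.  136.8]
50 321 [560.4  47.   85.1] [590.3  53.  144.7] [579.2  49.1 133.6]
60 388 [560.1  57.   85.3] [587.2  63.  144.7] [577.   60.3 127.7]
70 404 [560.2  67.   85. ] [584.1  73.  145. ] [576.4  69.9  97.2]
80 464 [560.   77.   85.5] [603.8  83.  129.9] [585.1  80.6 127.8]
90 652 [560.   87.   85.3] [618.2  93.  127.7] [580.7  90.  125. ]
100 495 [560.   97.   86.9] [617.2 103.  125.1] [585.4  99.7 122.8]
110 546 [560.2 107.   85. ] [617.9 113.  122.9] [581.6 110.2 120.3]
120 562 [560.1 117.   85.8] [616.  123.  120.2] [581.8 120.  117.6]
130 441 [560.1 127.   85. ] [614.6 133.  117.9] [582.6 130.2 115.6]
140 598 [560.  137.   85.3] [624.9 143.  115. ] [582.7 140.  112.7]
150 506 [560.2 147.   85.5] [625. 153. 113.] [586.8 149.7 110.5]
160 335 [568.  157.  103.2] [598.1 163.  110.5] [582.1 160.  108.5]
170 618 [560.1 167.   87.1] [607.  173.  115.3] [585.  170.1 106.1]
```

```bash
python3 - <<'E'
from h import *
np.set_printoptions(suppress=True,precision=1)
im,P=cloud('w2')
for v in range(195,330,8): print(v,[P[v,u].round(0).tolist() for u in (235,252,258,265,285)])
a=cv2.resize(im[180:300,90:460],None,fx=2.1,fy=2.1,interpolation=cv2.INTER_CUBIC); cv2.imwrite('pics/z4.png',a[:,:,::-1])
print(manip.read_state())
snap('scene','s2')
im,P=cloud('s2')
a=cv2.resize(im[60:240,190:340],None,fx=4,fy=4,interpolation=cv2.INTER_CUBIC); cv2.imwrite('pics/z5.png',a[:600,:,::-1])
E
```

```text
195 [[582.0, 42.0, 75.0], [581.0, 56.0, 75.0], [581.0, 60.0, 76.0], [581.0, 66.0, 75.0], [579.0, 81.0, 76.0]]
203 [[583.0, 44.0, 96.0], [588.0, 56.0, 75.0], [584.0, 61.0, 87.0], [582.0, 65.0, 95.0], [586.0, 82.0, 75.0]]
211 [[577.0, 46.0, 135.0], [577.0, 56.0, 133.0], [577.0, 60.0, 132.0], [577.0, 64.0, 131.0], [577.0, 77.0, 127.0]]
219 [[582.0, 47.0, 136.0], [582.0, 57.0, 133.0], [582.0, 60.0, 133.0], [581.0, 65.0, 132.0], [582.0, 77.0, 129.0]]
227 [[587.0, 47.0, 136.0], [582.0, 57.0, 148.0], [583.0, 60.0, 144.0], [581.0, 64.0, 148.0], [587.0, 77.0, 129.0]]
235 [[583.0, 49.0, 159.0], [582.0, 57.0, 160.0], [583.0, 60.0, 156.0], [581.0, 64.0, 160.0], [592.0, 78.0, 129.0]]
243 [[583.0, 49.0, 170.0], [582.0, 57.0, 171.0], [583.0, 60.0, 167.0], [581.0, 64.0, 170.0], [597.0, 78.0, 129.0]]
251 [[582.0, 50.0, 181.0], [582.0, 58.0, 180.0], [584.0, 61.0, 173.0], [581.0, 64.0, 180.0], [581.0, 73.0, 180.0]]
259 [[558.0, 53.0, 240.0], [560.0, 57.0, 235.0], [588.0, 61.0, 174.0], [560.0, 61.0, 235.0], [557.0, 65.0, 240.0]]
267 [[558.0, 53.0, 244.0], [562.0, 57.0, 235.0], [592.0, 61.0, 175.0], [562
[... 507 characters left out ...]
1.0, 54.0, 255.0], [564.0, 58.0, 251.0], [564.0, 59.0, 250.0], [563.0, 61.0, 251.0], [561.0, 64.0, 254.0]]
315 [[564.0, 54.0, 254.0], [565.0, 58.0, 252.0], [567.0, 59.0, 249.0], [565.0, 61.0, 252.0], [563.0, 65.0, 254.0]]
323 [[566.0, 54.0, 253.0], [567.0, 58.0, 252.0], [749.0, 73.0, -2.0], [567.0, 61.0, 252.0], [565.0, 65.0, 255.0]]
{'clock': 5.3, 'joints': array([ 0. ,  0.5,  1.5,  0. ,  1.2, -1.6]), 'qd': array([ 0., -0., -0.,  0.,  0., -0.]), 'effort': array([  0.1, -60.1, -33.3,   0. ,   0. ,  -0. ]), 'eef_pos': array([590.7,  61.2, 103.3]), 'eef_rot': array([ 3.1, -0. , -3.1]), 'wrist_force': array([ 0.3, -0.2,  0.9]), 'moment': array([-0., -0.,  0.]), 'finger_gap': 0.8683848096248407}
```

View pics/z4.png

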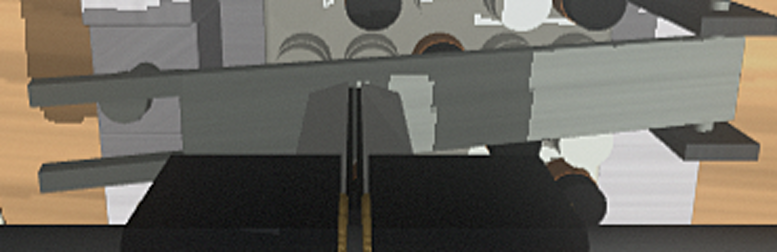

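View pics/z5.png

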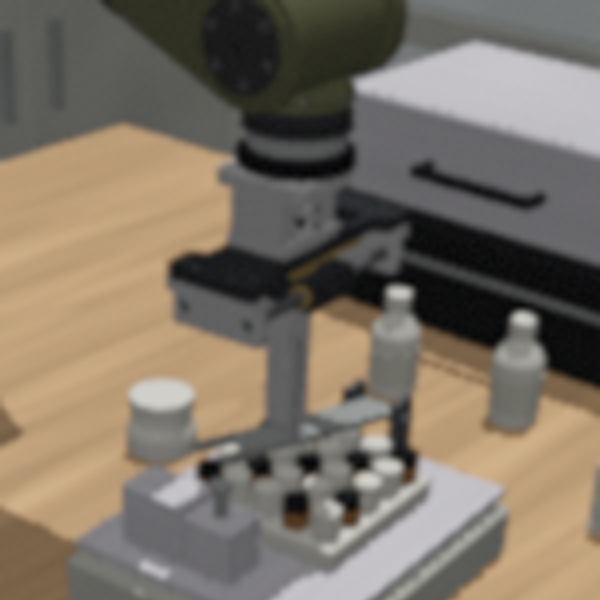

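```bash
python3 - <<'E'
from h import *
np.set_printoptions(suppress=True,precision=1)
for f,t in (('w1',214.0),('w2',103.3),('wrist0',174.2)):
    z=np.load('pics/'+f+'.npz'); im,P=cloud(f); print(f,'cam z - tcp', z['T'][2,3]-t)
    m=(P[...,2]>t-5)&(P[...,2]<t+60)
    v,u=np.where(m); print(len(v))
    for a in range(200,262,6): print(a,[(P[a,b,2]-t).round(0) for b in (240,246,252,258,264,270,276)])
im,P=cloud('wrist0')
print([(P[a,b,2]-174.2).round(0) for a in (200,220,230,240,250,260,270) for b in (100,420)])
E
```

```text
w1 cam z - tcp 208.30801885216698
1131
200 [np.float64(-26.0), np.float64(-27.0), np.float64(-31.0), np.float64(-35.0), np.float64(-37.0), np.float64(-40.0), np.float64(-45.0)]
206 [np.float64(-24.0), np.float64(-30.0), np.float64(-31.0), np.float64(-34.0), np.float64(-38.0), np.float64(-40.0), np.float64(-44.0)]
212 [np.float64(-24.0), np.float64(-29.0), np.float64(-31.0), np.float64(-34.0), np.float64(-36.0), np.float64(-41.0), np.float64(-43.0)]
218 [np.float64(-24.0), np.float64(-28.0), np.float64(-32.0), np.float64(-34.0), np.float64(-36.0), np.float64(-40.0), np.float64(-45.0)]
224 [np.float64(38.0), np.float64(40.0), np.float64(38.0), np.float64(33.0), np.float64(38.0), np.float64(38.0), np.float64(39.0)]
230 [np.float64(48.0), np.float64(49.0), np.float64(48.0), np.float64(44.0), np.float64(47.0), np.float64(49.0), np.float64(48.0)]
236 [np.float64(58.0), np.float64(57.0), np.float64(57.0), np.float64(53.0), np.float64(57.0), np.float64(57.0), np.float64(58.0)]
242 [np.float64(65.0), np.float64(65.0), np.float64(65.0), np.float64(61.0), np.float64(66.0), np.float64(65.0), np.
[... 3133 characters left out ...]
4(-174.0), np.float64(-175.0), np.float64(-174.0), np.float64(-174.0), np.float64(-174.0), np.float64(-176.0), np.float64(-174.0)]
254 [np.float64(-175.0), np.float64(-174.0), np.float64(-174.0), np.float64(-174.0), np.float64(-173.0), np.float64(-174.0), np.float64(-176.0)]
260 [np.float64(-176.0), np.float64(-175.0), np.float64(-174.0), np.float64(-175.0), np.float64(-174.0), np.float64(-175.0), np.float64(-174.0)]
[np.float64(-174.0), np.float64(-174.0), np.float64(-175.0), np.float64(-176.0), np.float64(-177.0), np.float64(-175.0), np.float64(-176.0), np.float64(-150.0), np.float64(-174.0), np.float64(-128.0), np.float64(-174.0), np.float64(-105.0), np.float64(-175.0), np.float64(-87.0)]
```

View pics/wrist0.png

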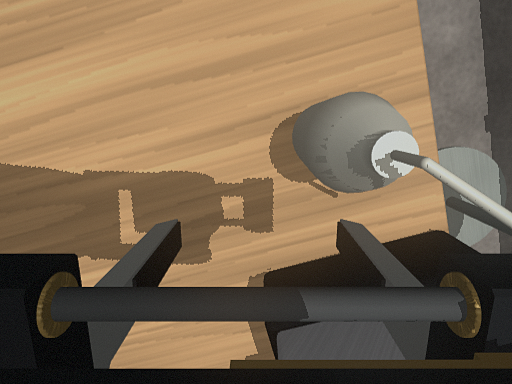

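```bash
python3 -m inch '{"grip":[-1,-1,-1,-1],"travel":[[0,0,-0.7],[0,0,-1.4],[0,0,-1.9],[0,0,-2.3]],"turn":[[0,0,0],[0,0,0],[0,0,0],[0,0,0]]}'; python3 -m inch '{"grip":[-1,-1],"travel":[[0,0,-0.2],[0,0,-0.4]],"turn":[[0,0,0],[0,0,0]]}'
```

```text
clock: 5.85
eef_pos: [590.6, 61.3, 79.8]
eef_rot: [3.141, -0.002, -3.064]
wrist_force: [-0.3, -0.5, 1.3]
finger_gap: 0.6
clock: 6.1
eef_pos: [590.7, 61.3, 75.7]
eef_rot: [3.141, -0.002, -3.065]
wrist_force: [0.3, -1.4, 0.5]
finger_gap: 0.7
```

```bash
python3 - <<'E'
from h import *
np.set_printoptions(suppress=True,precision=1)
snap('wrist','w3')
im,P=cloud('w3');X=P.reshape(-1,3);X=X[np.isfinite(X[:,0])]
for y in range(80,170,10):
    s=X[(abs(X[:,1]-y)<3)&(X[:,2]>95)&(X[:,2]<145)&(X[:,0]>570)&(X[:,0]<605)]
    if len(s): print(y,len(s),np.median(s,0))
E
```

```text
80 430 [586.4  80.3 105. ]
90 494 [585.1  90.  104.7]
100 451 [585.9 100.  104.7]
110 457 [584.9 110.  104.5]
120 480 [584.9 119.9 104.3]
130 468 [583.9 129.9 104.3]
140 475 [585.4 139.9 104. ]
150 458 [584.8 149.9 103.8]
160 410 [583.6 160.  103.6]
```

```bash
python3 -m inch '{"grip":[-1,-1],"travel":[[0,0,-0.1],[0,0,-0.2]],"turn":[[0,0,0],[0,0,0]]}';  python3 -m inch '{"grip":[-1,-1],"travel":[[0,0,-0.05],[0,0,-0.1]],"turn":[[0,0,0],[0,0,0]]}'
```

```text
clock: 6.4
eef_pos: [590.6, 61.3, 73.5]
eef_rot: [3.141, -0.002, -3.065]
wrist_force: [-0.5, -1.3, 4.7]
finger_gap: 0.5
clock: 6.65
eef_pos: [591.2, 61.3, 73.5]
eef_rot: [3.141, 0.0, -3.064]
wrist_force: [0.4, -0.5, 10.0]
finger_gap: 0.3
```

```bash
python3 -m inch '{"grip":[-1,-1,-0.5,0,0,0,0,0,0,0],"travel":[[0,0,4],[0,0,9],[-0.1,-6,9.5],[-0.2,-12,9.5],[-0.4,-18,9.5],[-0.6,-24,9],[-0.8,-30,8],[-1,-36,6],[-1,-41,4],[-1,-41,3]],"turn":[[0,0,0],[0,0,0],[0,0,-4],[0,0,-8],[0,0,-12],[0,0,-16],[0,0,-20],[0,0,-24.3],[0,0,-24.3],[0,0,-24.3]]}'; python3 - <<'E'
from h import *
snap('wrist','w4'); snap('top','t4')
for c in ('wrist','top'):
  for l in ['clip','big_clip']: print(c,l,[(np.round(r['bbox']).astype(int).tolist(),round(r['p'],2)) for r in manip.look_for(c,l)[:4]])
E
```

```text
clock: 7.9
eef_pos: [579.8, -351.4, 101.1]
eef_rot: [3.141, -0.002, 2.791]
wrist_force: [0.2, 0.7, 0.1]
finger_gap: 47.2
wrist clip [([245, 159, 264, 259], 0.79)]
wrist big_clip [([309, 0, 369, 130], 0.83), ([432, 253, 505, 353], 0.73)]
top clip []
top big_clip [([320, 248, 327, 260], 0.61), ([174, 198, 261, 218], 0.4)]
```

View pics/w4.png

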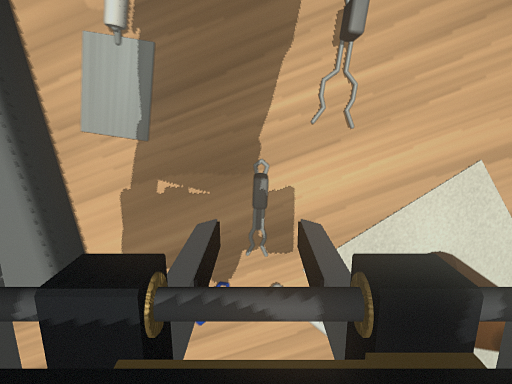

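View pics/t4.png

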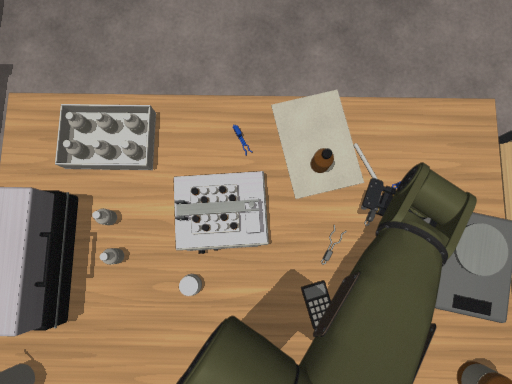

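```bash
cat >> h.py <<'E'
def reg(X,x0,x1,y0,y1,z0,z1):
    m=(X[:,0]>x0)&(X[:,0]<x1)&(X[:,1]>y0)&(X[:,1]<y1)&(X[:,2]>z0)&(X[:,2]<z1); return X[m]
def rect(p):
    c,s,a=cv2.minAreaRect(p[:,:2].astype(np.float32)); return np.round(c,1),np.round(s,1),round(a,2),len(p)
E
python3 - <<'E'
from h import *
im,P=cloud('w4');X=P.reshape(-1,3);X=X[np.isfinite(X[:,0])]
G=reg(X,545,620,-390,-310,25,36); print(rect(G),G.mean(0))
G=reg(X,545,620,-390,-310,10,36); print(rect(G),G.mean(0))
T=reg(X,545,570,-390,-310,-10,4); print(np.median(T[:,2]))
# jaw midline check: finger tips
L=reg(X,540,660,-420,-280,3,60)
print(rect(L),L.min(0),L.max(0))
E
```

```text
(array([ 579.7, -347.8]), array([13.8, 30.1]), 69.78, 481) [ 578.71890201 -347.62791438   30.10349196]
(array([ 579.6, -347.9]), array([13.9, 30.3]), 68.48, 519) [ 577.79809342 -347.25942739   29.14781639]
-1.2296633707142064
(array([ 599.9, -356.8]), array([ 22.1, 101.6]), 67.18, 1087) [ 553.3493458  -386.66799451    3.04272929] [ 650.72466001 -332.0948826    32.3472033 ]
```

```bash
python3 -m inch '{"grip":[0,0,0,0,0],"travel":[[0,0.36,-3],[0,0.36,-7],[0,0.36,-10],[0,0.36,-11],[0,0.36,-11.6]],"turn":[[0,0,0],[0,0,0],[0,0,0],[0,0,0],[0,0,0]]}'; python3 - <<'E'
from h import *
snap('wrist','w5')
E
```

```text
clock: 8.82
eef_pos: [582.6, -344.0, -10.5]
eef_rot: [-3.141, 0.003, 2.797]
wrist_force: [0.1, 0.4, 0.4]
finger_gap: 47.2
```

View pics/w5.png

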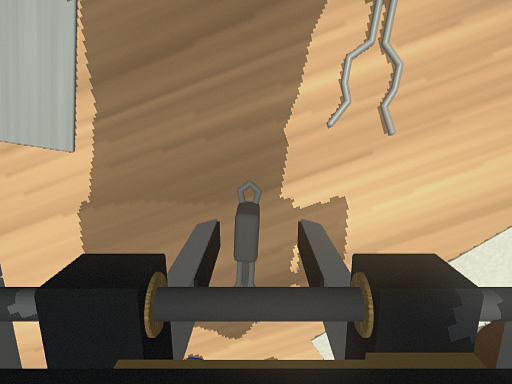

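```bash
python3 - <<'E'
from h import *
print(manip.read_state()['eef_pos'])
im,P=cloud('w5');X=P.reshape(-1,3);X=X[np.isfinite(X[:,0])]
G=reg(X,545,620,-390,-310,25,36); print(rect(G),G.mean(0))
G=reg(X,545,600,-370,-325,8,36); print(rect(G),G.mean(0))
E
```

```text
[ 582.35632962 -344.0249259   -11.0716869 ]
(array([ 580.6, -346.5]), array([66.7, 30.2]), 60.1, 1594) [ 577.31878145 -348.13528374   30.39693116]
(array([ 578.4, -355. ]), array([31. , 30.2]), 87.65, 1609) [ 575.07614286 -351.47492569   28.50048052]
```

```bash
python3 -m inch '{"grip":[0,0,0],"travel":[[-0.27,-0.38,-0.5],[-0.27,-0.38,-1.1],[-0.27,-0.38,-1.4]],"turn":[[0,0,0],[0,0,0],[0,0,0]]}'; python3 -m inch '{"grip":[-1,-1,-1,-1,-1],"travel":[[0,0,0],[0,0,0],[0,0,0],[0,0,0],[0,0,0]],"turn":[[0,0,0],[0,0,0],[0,0,0],[0,0,0],[0,0,0]]}' 30;  python3 - <<'E'
from h import *
snap('wrist','w6')
E
```

```text
clock: 9.25
eef_pos: [579.5, -347.9, -25.3]
eef_rot: [-3.141, 0.002, 2.796]
wrist_force: [-0.2, -0.2, -0.4]
finger_gap: 46.8
clock: 9.88
eef_pos: [579.6, -348.0, -25.1]
eef_rot: [-3.141, 0.002, 2.796]
wrist_force: [-0.9, -0.2, 2.3]
finger_gap: 14.0
```

View pics/w6.png

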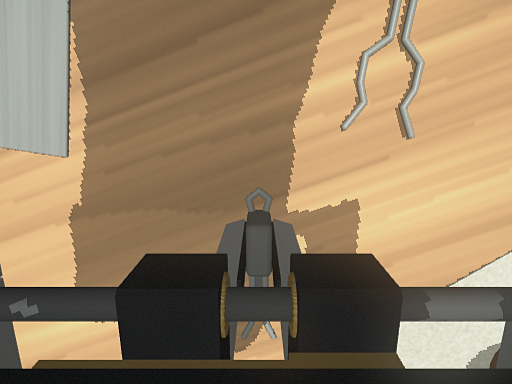

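```bash
python3 -m inch '{"grip":[-1,-1,-1,-1,-1,-1,-1,-1,-1,-1],"travel":[[0,0,2],[0,0,6],[0,0,11],[-1,4,16],[-2,9,17],[-3.5,15,17],[-5,21,17],[-6.5,27,17],[-8,33.2,17],[-8,33.2,16.5]],"turn":[[0,0,0],[0,0,0],[0,0,4],[0,0,8],[0,0,12],[0,0,16],[0,0,20],[0,0,24.2],[0,0,24.2],[0,0,24.2]]}'; python3 -m inch '{"grip":[-1],"travel":[[0,0,0]],"turn":[[0,0,0]]}'; python3 - <<'E'
from h import *
snap('wrist','w7'); print(manip.read_state()['eef_pos'],manip.read_state()['eef_rot']); snap('top','t7'); snap('scene','s7')
im,P=cloud('s7')
a=cv2.resize(im[60:240,170:340],None,fx=3.3,fy=3.3,interpolation=cv2.INTER_CUBIC); cv2.imwrite('pics/z7.png',a[:600,:,::-1])
E
```

```text
clock: 11.18
eef_pos: [499.3, -12.9, 141.8]
eef_rot: [-3.141, 0.005, -3.06]
wrist_force: [1.0, -0.8, -0.6]
finger_gap: 14.2
clock: 11.3
eef_pos: [499.4, -13.1, 142.4]
eef_rot: [-3.141, 0.006, -3.06]
wrist_force: [0.3, -0.1, -0.3]
finger_gap: 13.5
[499.58030177 -13.30919036 142.61944136] [-3.14101691  0.00604796 -3.06040476]
```

View pics/w7.png

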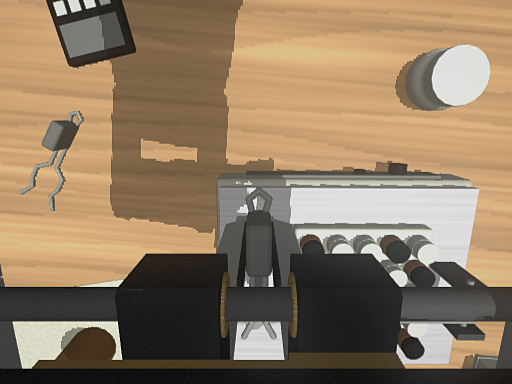

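View pics/z7.png

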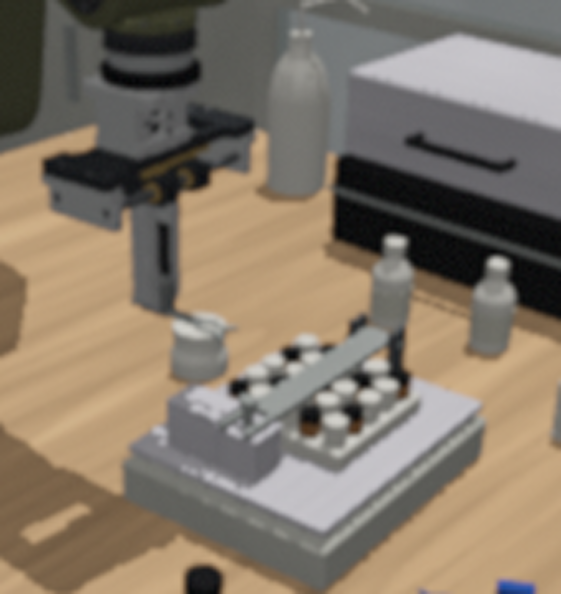

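```bash
python3 - <<'E'
from h import *
np.set_printoptions(suppress=True,precision=1)
for f in ('t4','t7','s7'):
    im,P=cloud(f);X=P.reshape(-1,3);X=X[np.isfinite(X[:,0])]
    for n,b in dict(head=(575,625,-35,15,116,130),sill=(515,590,-40,15,99,109),bar=(560,620,20,170,98,112),legs=(500,620,-60,40,155,190)).items():
        p=reg(X,*b)
        if len(p)>4: print(f,n,rect(p),p.mean(0))
im,P=cloud('w7')
# legs in hand
X=P.reshape(-1,3);X=X[np.isfinite(X[:,0])]
for x in range(440,600,6):
    s=X[(abs(X[:,0]-x)<3)&(X[:,1]>-60)&(X[:,1]<40)&(X[:,2]>150)&(X[:,2]<215)]
    if len(s): print(x,len(s),s[:,1].min(),s[:,1].max(),s[:,2].min(),s[:,2].max(),np.median(s[:,1]))
E
```

```text
t4 head (array([597.3,  -8.3]), array([13.9, 13.8]), 63.39, 28) [597.2  -8.5 123.5]
t4 sill (array([558.1,  -9.3]), array([65. , 40.3]), 5.55, 329) [557.4 -11.1 104.1]
t4 bar (array([589.5,  95.3]), array([ 56.6, 148.6]), 0.69, 747) [589.1  94.7 103.7]
t7 head (array([597.6,  -8.3]), array([13.6, 13.9]), 24.21, 28) [597.2  -8.5 123.5]
t7 sill (array([577.2,  -6.8]), array([40.2, 24.3]), 89.86, 97) [578.1 -10.5 104.1]
t7 bar (array([591. ,  95.5]), array([ 59.2, 148.8]), 1.05, 734) [590.2  97.  103.7]
t7 legs (array([566.3,  -7.4]), array([14.8, 19.7]), 0.99, 22) [566.8  -7.9 174. ]
s7 head (array([597.1, -10.2]), array([13.7, 12.6]), 33.13, 26) [597.8 -10.9 124.5]
s7 sill (array([557.3, -12. ]), array([67. , 38.8]), 4.18, 207) [557.5 -15.6 105.8]
s7 bar (array([589.9,  95.1]), array([149.7,  59.7]), 89.94, 459) [592.2  92.4 105. ]
s7 legs (array([537.7, -14.1]), array([37. , 69.3]), 88.26, 108) [530.6 -13.1 179.3]
470 26 -17.958966889296093 -12.649925861337325 170.3815040896862 173.91786620780974 -15.108330335856143
476 175 -22.326927893407085 -7.480328579919917 169.9335911921538 174
[... 471 characters left out ...]
174 -5.624329675160135 195.89836903867757 214.9563053913921 -12.481283483015144
512 192 -19.055216113892605 -5.246368390253023 195.00559808512608 200.93137206639645 -12.906604754057716
530 145 -16.73595772063872 -5.047967948352893 170.60202697823118 174.81172108432511 -10.751448669971365
536 44 -16.414677614106633 -4.956320109412102 170.71660577896938 174.17350056952566 -11.902679578089467
560 60 -14.92418987580006 -0.47683688426648985 171.66623115275263 174.63508091646727 -4.920285299736122
566 117 -17.72122714075954 3.3307038009703795 171.10541142405046 174.45956385050715 -3.052810580564687
572 57 -18.87363473671013 4.311276707528176 171.10183539136463 174.3451267132754 -16.085876852831145
```

View pics/t7.png

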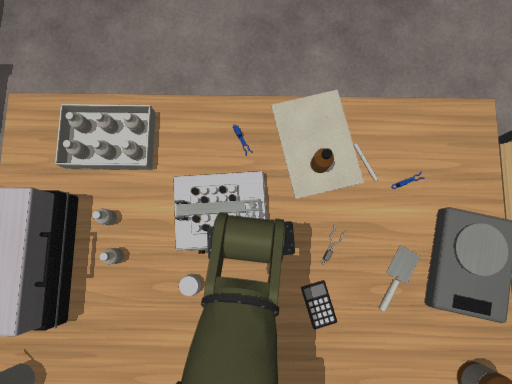

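```bash
python3 - <<'E'
from h import *
np.set_printoptions(suppress=True,precision=1)
for f in ('w1','w2','w3'):
    im,P=cloud(f);X=P.reshape(-1,3);X=X[np.isfinite(X[:,0])]
    p=reg(X,580,620,-25,8,117,128)
    if len(p)>4: print(f,'head',rect(p),p.mean(0), np.median(p[:,2]))
    p=reg(X,510,572,-45,20,100,108); print(f,'sill',rect(p),p.mean(0))
E
```

```text
w1 head (array([594.4,  -8.7]), array([13.2, 15.4]), 12.12, 189) [594.6  -8.3 121. ] 121.14067117349492
w1 sill (array([548.6, -12.3]), array([49. , 36.3]), 4.86, 1760) [547.6 -12.  102.3]
w2 head (array([597.3,  -8.1]), array([12.9, 14.2]), 58.66, 216) [599.1  -8.  122.1] 122.1785001912745
w2 sill (array([548.9, -12.5]), array([48.7, 36.5]), 4.24, 3991) [547.6 -12.2 103.3]
w3 head (array([595.8,  -8.8]), array([14.8, 15.8]), 49.96, 667) [595.1  -8.3 121.7] 122.0097389625123
w3 sill (array([548.9, -12.7]), array([49. , 36.5]), 4.64, 5271) [547.4 -12.1 103.1]
```

```bash
python3 -m inch '{"grip":[-1,-1,-1,-1,-1],"travel":[[0,-0.28,-1.5],[0,-0.28,-3.5],[0,-0.28,-5],[0,-0.28,-5.9],[0,-0.28,-6.25]],"turn":[[0,0,-0.3],[0,0,-0.3],[0,0,-0.3],[0,0,-0.3],[0,0,-0.3]]}';python3 - <<'E'
from h import *
snap('wrist','w8'); print(manip.read_state()['eef_pos'],manip.read_state()['eef_rot']);  snap('scene','s8')
im,P=cloud('s8')
a=cv2.resize(im[100:220,190:330],None,fx=5,fy=5,interpolation=cv2.INTER_CUBIC); cv2.imwrite('pics/z8.png',a[:600,:,::-1])
np.set_printoptions(suppress=True,precision=1)
im,P=cloud('w8')
X=P.reshape(-1,3);X=X[np.isfinite(X[:,0])]
for x in range(464,600,6):
    s=X[(abs(X[:,0]-x)<3)&(X[:,1]>-50)&(X[:,1]<25)&(X[:,2]>105.5)&(X[:,2]<150)]
    if len(s): print(x,len(s),s[:,1].min(),s[:,1].max(),s[:,2].min(),s[:,2].max(),np.median(s[:,1]))
E
```

```text
clock: 12.08
eef_pos: [499.6, -16.8, 79.2]
eef_rot: [-3.141, 0.005, -3.067]
wrist_force: [-0.2, 0.3, -0.8]
finger_gap: 13.9
[499.55483572 -16.73974288  79.17287391] [-3.14113724  0.00511423 -3.0669018 ]
470 27 -21.202434625988207 -15.30908307912792 107.33386334561817 110.55375160443646 -18.34198511856842
476 173 -25.607463577521887 -10.739236257062126 107.00530410549607 111.00669421318861 -18.103109819874057
482 260 -25.429955568440736 -10.675819178238372 107.36083466598399 134.23652105600192 -15.443302873293515
488 1406 -35.904169350348354 1.6589010301106555 106.28526597602303 149.94273619376742 -14.56759532916056
494 599 -36.1553413535221 -8.8925612412149 109.61557682682141 149.99966487408597 -23.01474761234304
500 312 -23.695669670228835 -9.42836402143951 132.79724947509206 149.97061872410217 -16.391263388335314
506 291 -23.20861483298066 -9.075506277049131 132.81181632505317 141.6427300753976 -16.168141270306574
512 182 -22.542689975392108 -8.906295218271092 132.8465900737127 137.43404414855348 -16.108418922979936
530 149 -20.34152237264055 -8.699044645261186 107.7034978155001 111.17072654737848 -13.930466469522543
536 40 -20.057096596384216 -8.544807995955146 107.37753310760698 110.60640871491213 -16.16745544716891
560 58 -18.76924281020129 -4.277662992347729 108.1585568229716 111.026836699804 -8.704494200496345
566 115 -21.024982030627136 -1.2578999244691254 107.17263387372506 111.38938306068644 -7.509336857925298
572 64 -22.764098807057564 0.45017375754367706 107.18827730179964 111.38007374000571 -19.404327328944625
590 7 -11.38350260460044 -7.923743090135041 105.58876864144995 107.1604722389751 -9.33289831705964
```

View pics/w8.png

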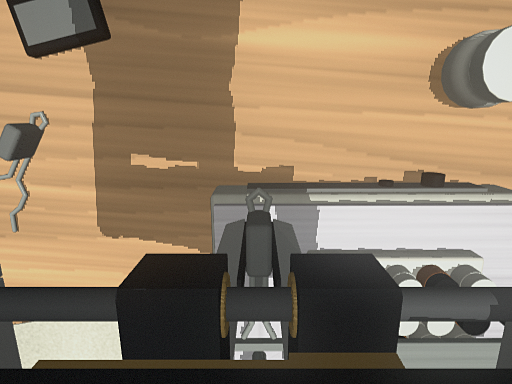

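View pics/z8.png

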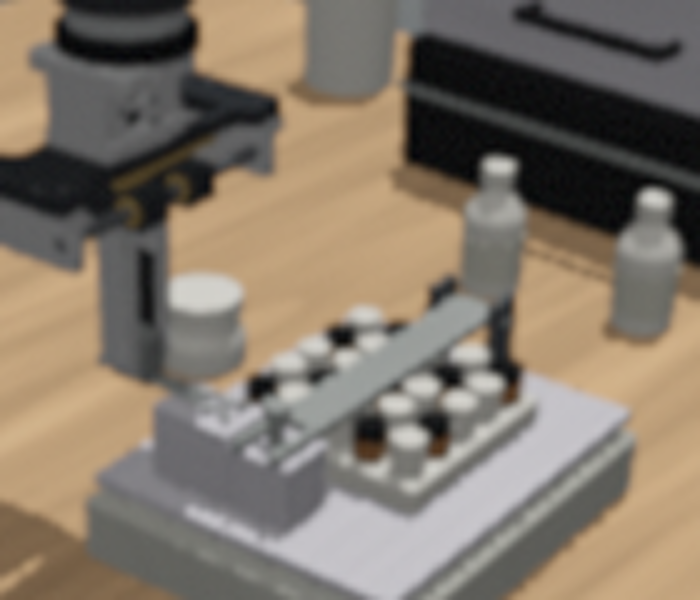

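```bash
python3 -m inch '{"grip":[-1,-1,-1,-1,-1,-1],"travel":[[0.3,0.05,0.05],[0.8,0.08,0.05],[1.3,0.12,0.05],[1.8,0.16,0.05],[2.2,0.19,0.05],[2.5,0.21,0.05]],"turn":[[0,0,0],[0,0,0],[0,0,0],[0,0,0],[0,0,0],[0,0,0]]}' 45;python3 - <<'E'
from h import *
snap('wrist','w9'); print(manip.read_state()['eef_pos'],manip.read_state()['wrist_force'])
im,P=cloud('w9')
a=cv2.resize(im[170:380,180:340],None,fx=3.5,fy=2.8,interpolation=cv2.INTER_CUBIC); cv2.imwrite('pics/z9.png',a[:600,:,::-1])
E
```

```text
clock: 12.92
eef_pos: [524.9, -14.6, 80.1]
eef_rot: [-3.141, 0.005, -3.067]
wrist_force: [-0.5, -1.1, -0.6]
finger_gap: 13.3
[525.11444337 -14.58547048  80.09273885] [-0.61121479  0.50293184 -1.04501205]
```

View pics/z9.png

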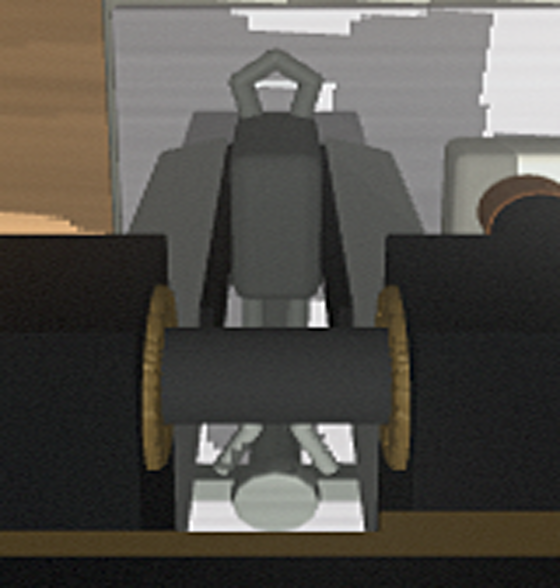

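```bash
python3 -m inch '{"grip":[-1,-1,-1,-1],"travel":[[0.3,0.02,0],[0.6,0.05,0],[0.9,0.07,0],[1.2,0.09,0]],"turn":[[0,0,0],[0,0,0],[0,0,0],[0,0,0]]}'; python3 -m inch '{"grip":[-1,-1],"travel":[[0.3,0.02,0],[0.6,0.05,0]],"turn":[[0,0,0],[0,0,0]]}'
```

```text
clock: 13.48
eef_pos: [536.9, -13.7, 79.9]
eef_rot: [-3.141, 0.004, -3.067]
wrist_force: [-5.0, -0.1, -0.1]
finger_gap: 14.0
clock: 13.72
eef_pos: [542.4, -13.2, 79.6]
eef_rot: [-3.141, 0.003, -3.067]
wrist_force: [-7.3, -1.3, -1.0]
finger_gap: 14.0
```

```bash
python3 -m inch '{"grip":[-1,-1],"travel":[[0.2,0.02,0],[0.4,0.03,0]],"turn":[[0,0,0],[0,0,0]]}'; python3 -m inch '{"grip":[-1,-1],"travel":[[0.15,0.01,0],[0.3,0.02,0]],"turn":[[0,0,0],[0,0,0]]}'
```

```text
clock: 13.98
eef_pos: [545.6, -12.9, 79.1]
eef_rot: [-3.141, 0.0, -3.067]
wrist_force: [-7.9, 0.2, -1.1]
finger_gap: 13.4
clock: 14.22
eef_pos: [548.0, -12.7, 78.9]
eef_rot: [3.142, -0.002, -3.067]
wrist_force: [-8.6, -1.9, 2.2]
finger_gap: 13.5
```

```bash
python3 - <<'E'
from h import *
snap('wrist','w10'); snap('scene','s10')
np.set_printoptions(suppress=True,precision=1)
im,P=cloud('w10'); X=P.reshape(-1,3);X=X[np.isfinite(X[:,0])]
p=reg(X,580,660,-25,8,117,128); print('head',rect(p) if len(p)>4 else None)
for f in ('w8','w10'):
  im,P=cloud(f); X=P.reshape(-1,3);X=X[np.isfinite(X[:,0])]
  p=reg(X,400,800,40,200,55,61); p=p[p[:,0]<520]; print(f,'deck edge',np.percentile(p[:,0]+0.0765*p[:,1],1),len(p))
for f in ('s8','s10'):
  im,P=cloud(f); X=P.reshape(-1,3);X=X[np.isfinite(X[:,0])]
  p=reg(X,570,660,-35,18,117,132); print(f,'head',rect(p),p.mean(0))
  p=reg(X,500,760,20,170,96,112); p=p[(p[:,1]>60)&(p[:,1]<90)];print('bar',p.mean(0),len(p))
im,P=cloud('w10')
a=cv2.resize(im[170:380,180:340],None,fx=3.5,fy=2.8,interpolation=cv2.INTER_CUBIC); cv2.imwrite('pics/z10.png',a[:600,:,::-1])
im,P=cloud('s10')
a=cv2.resize(im[100:220,190:330],None,fx=5,fy=5,interpolation=cv2.INTER_CUBIC); cv2.imwrite('pics/z10s.png',a[:600,:,::-1])
print(manip.read_state()['eef_pos'],manip.read_state()['wrist_force'])
E
```

```text
head (array([613.5,  -7.8]), array([16.3, 15. ]), 21.15, 548)
w8 deck edge 495.2601639933963 7475
w10 deck edge 513.095856748622 3660
s8 head (array([596.9,  -9.3]), array([12.4, 14.7]), 22.52, 26) [597.8 -10.8 124.5]
bar [591.7  74.7 102.4] 182
s10 head (array([613.6,  -9.1]), array([14.2, 11.9]), 29.7, 28) [614.6  -9.7 124.2]
bar [610.2  74.1 102.2] 187
[548.1 -12.8  78.9] [-7.3 -1.   2.9]
```

View pics/z10.png

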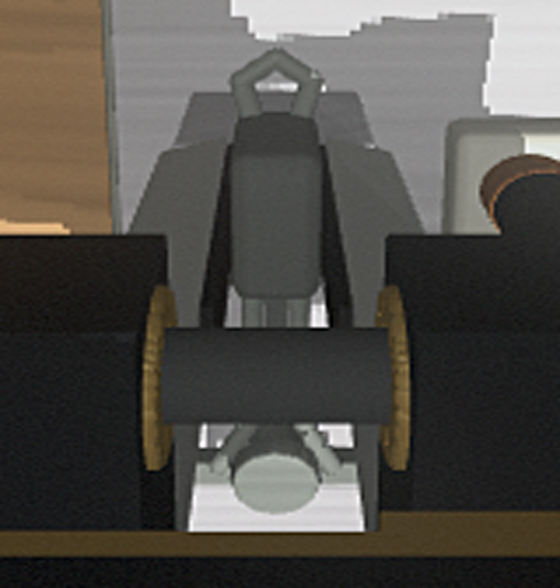

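View pics/z10s.png

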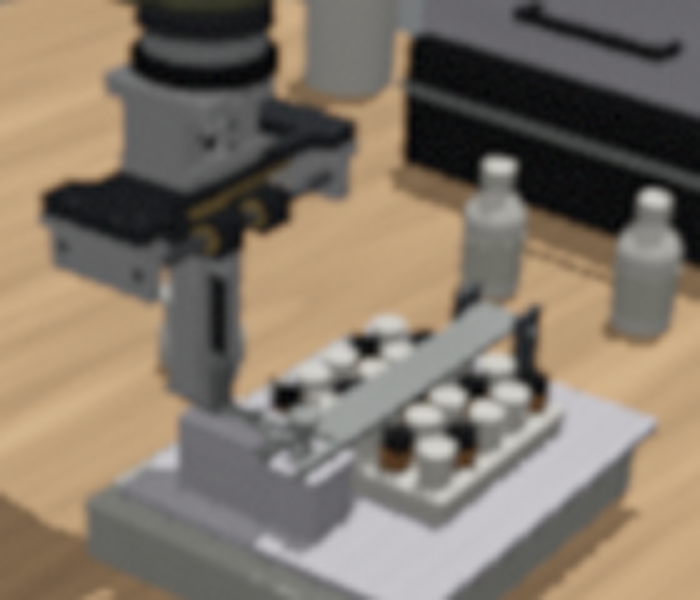

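```bash
python3 -m inch '{"grip":[-1,-1,-1],"travel":[[0.15,0.01,0.08],[0.35,0.03,0.1],[0.5,0.04,0.1]],"turn":[[0,0,0],[0,0,0],[0,0,0]]}'; python3 -m inch '{"grip":[-1,-1],"travel":[[0.15,0.01,0.05],[0.3,0.02,0.05]],"turn":[[0,0,0],[0,0,0]]}'
```

```text
clock: 14.7
eef_pos: [551.8, -12.4, 79.1]
eef_rot: [3.141, -0.006, -3.067]
wrist_force: [-9.3, -1.2, -0.2]
finger_gap: 13.4
clock: 14.95
eef_pos: [553.7, -12.3, 79.1]
eef_rot: [3.141, -0.009, -3.067]
wrist_force: [-10.7, -2.1, 3.3]
finger_gap: 13.3
```

```bash
python3 -m inch '{"grip":[-1,-1,-1],"travel":[[0.2,0.01,0.08],[0.35,0.03,0.1],[0.5,0.04,0.1]],"turn":[[0,-0.3,0],[0,-0.5,0],[0,-0.5,0]]}'; python3 - <<'E'
from h import *
snap('wrist','w11')
im,P=cloud('w11'); X=P.reshape(-1,3);X=X[np.isfinite(X[:,0])]
p=reg(X,580,660,-25,8,117,128); print('head',rect(p) if len(p)>4 else None)
print(manip.read_state()['eef_pos'],manip.read_state()['wrist_force'])
E
```

```text
clock: 15.32
eef_pos: [558.5, -12.0, 80.0]
eef_rot: [-3.141, -0.001, -3.067]
wrist_force: [-5.2, -1.8, 1.1]
finger_gap: 13.7
head (array([612.8,  -8.2]), array([13.3,  5.9]), 88.26, 131)
[558.624252   -11.96555715  79.99907319] [-4.48953699 -1.00543408  0.20395586]
```

```bash
python3 -m inch '{"grip":[-1,-1,-1],"travel":[[-0.25,-0.02,0],[-0.5,-0.04,0],[-0.75,-0.06,0]],"turn":[[0,0,0],[0,0,0],[0,0,0]]}'; python3 -m inch '{"grip":[-1,-1],"travel":[[-0.12,-0.01,0],[-0.25,-0.02,0]],"turn":[[0,0,0],[0,0,0]]}'; python3 - <<'E'
from h import *
snap('wrist','w12'); snap('scene','s12')
np.set_printoptions(suppress=True,precision=1)
for f in ('w12','s12'):
    im,P=cloud(f); X=P.reshape(-1,3);X=X[np.isfinite(X[:,0])]
    p=reg(X,570,660,-35,18,117,132); print('head',rect(p) if len(p)>4 else None)
    p=reg(X,500,760,60,90,96,112);print('bar',p.mean(0),len(p))
a=cv2.resize(im[100:220,190:330],None,fx=5,fy=5,interpolation=cv2.INTER_CUBIC); cv2.imwrite('pics/z12s.png',a[:600,:,::-1])
im,P=cloud('w12')
a=cv2.resize(im[170:380,180:340],None,fx=3.5,fy=2.8,interpolation=cv2.INTER_CUBIC); cv2.imwrite('pics/z12.png',a[:600,:,::-1])
for i in range(1): print(manip.read_state()['eef_pos'],manip.read_state()['wrist_force'])
E
```

```text
clock: 15.75
eef_pos: [551.1, -12.6, 80.0]
eef_rot: [-3.141, -0.0, -3.067]
wrist_force: [-1.3, -1.1, -2.2]
finger_gap: 13.8
clock: 16.0
eef_pos: [548.7, -12.8, 80.1]
eef_rot: [-3.141, -0.0, -3.067]
wrist_force: [-0.5, -1.2, -1.6]
finger_gap: 13.9
head (array([602.5,  -8.9]), array([ 5.8, 13.4]), 4.18, 139)
bar [553.7  77.2  97.5] 1296
head (array([598.8, -10. ]), array([12.9, 12.5]), 8.25, 25)
bar [594.8  74.3 102.1] 190
[548.6 -12.8  80.1] [-0.6 -0.7 -2.6]
```

View pics/z12.png

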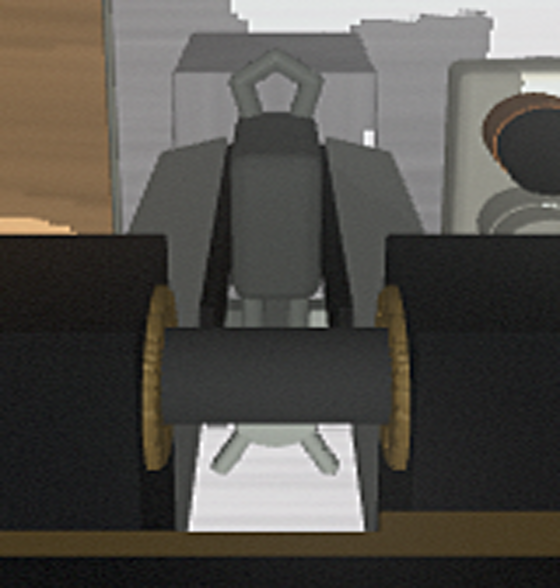

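View pics/z12s.png

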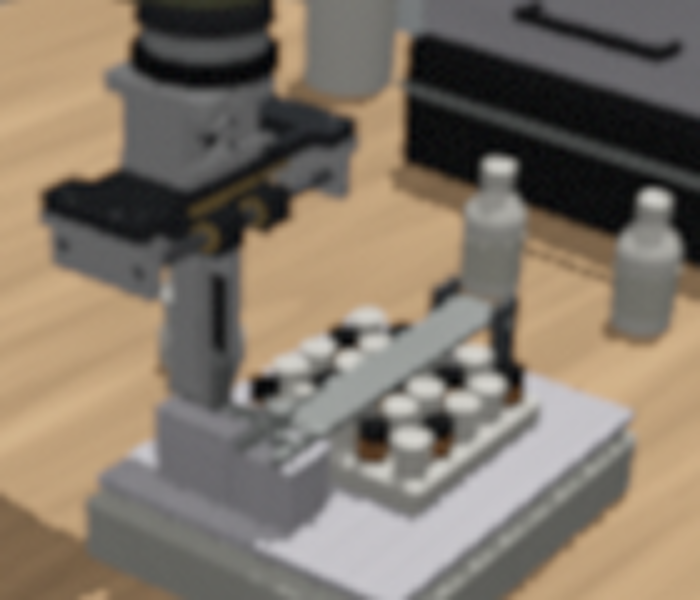

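```bash
python3 -m inch '{"grip":[-1,-1,-1],"travel":[[-0.1,-0.01,-0.05],[-0.15,-0.01,-0.1],[-0.15,-0.01,-0.1]],"turn":[[0,0,0],[0,0,0],[0,0,0]]}'; python3 -m inch '{"grip":[-0.6,-0.6,-0.4,-0.4],"travel":[[0,0,0],[0,0,0],[0,0,0],[0,0,0]],"turn":[[0,0,0],[0,0,0],[0,0,0],[0,0,0]]}' ; python3 - <<'E'
from h import *
snap('wrist','w13')
E
```

```text
clock: 16.48
eef_pos: [547.2, -12.9, 79.2]
eef_rot: [-3.141, 0.0, -3.067]
wrist_force: [-1.1, -0.0, 1.1]
finger_gap: 14.1
clock: 16.98
eef_pos: [547.2, -12.9, 79.2]
eef_rot: [-3.141, 0.0, -3.067]
wrist_force: [0.4, 0.1, 0.3]
finger_gap: 28.1
```

View pics/w13.png

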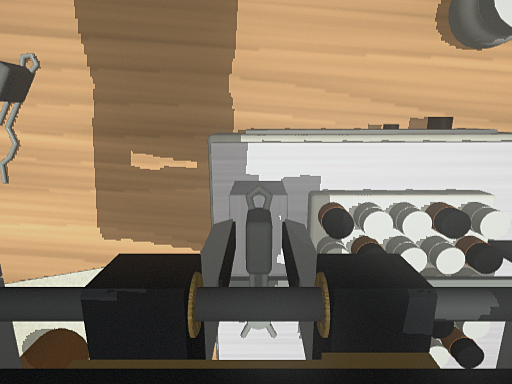

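```bash
python3 -m inch '{"grip":[-0.4,-0.3,-0.3,-0.3,-0.3,-0.3,-0.3,-0.3,-0.3,-0.3],"travel":[[0,0,0.5],[0,0,2],[0,0,4],[0,0,7],[0,0,11],[-2,0,15],[-5,0,16],[-8,0,16],[-8,0,16],[-8,0,16]],"turn":[[0,0,0],[0,0,0],[0,0,0],[0,0,0],[0,0,0],[0,0,0],[0,0,0],[0,0,0],[0,0,0],[0,0,0]]}' ; python3 - <<'E'
from h import *
np.set_printoptions(suppress=True,precision=1)
snap('wrist','w14'); snap('scene','s14'); snap('top','t14')
for f in ('w14','s14','t14'):
    im,P=cloud(f); X=P.reshape(-1,3);X=X[np.isfinite(X[:,0])]
    p=reg(X,575,620,-35,18,117,130); print(f,'head',rect(p) if len(p)>4 else None)
    p=reg(X,500,580,-45,20,127,145); print(f,'grip',rect(p) if len(p)>4 else None, p.mean(0) if len(p) else '',np.median(p[:,2]) if len(p) else '')
    p=reg(X,570,600,30,160,98,112); 
    if len(p): print('bar slope',np.polyfit(p[:,1],p[:,2],1))
im,P=cloud('s14')
a=cv2.resize(im[130:230,200:320],None,fx=6,fy=6,interpolation=cv2.INTER_CUBIC); cv2.imwrite('pics/z14s.png',a[:600,:,::-1])
im,P=cloud('t14')
a=cv2.resize(im[165:265,165:285],None,fx=6,fy=6,interpolation=cv2.INTER_CUBIC); cv2.imwrite('pics/z14t.png',a[:600,:,::-1])
E
```

```text
clock: 18.27
eef_pos: [467.8, -12.9, 239.9]
eef_rot: [-3.141, 0.001, -3.067]
wrist_force: [-0.5, 0.2, -0.1]
finger_gap: 32.9
w14 head (array([589. ,  -9.4]), array([8.2, 1.2]), 87.27, 15)
w14 grip (array([545.7, -12.9]), array([30.7, 13.1]), 4.29, 350) [544.5 -12.9 134.2] 134.6220720037942
bar slope [  0. 103.]
s14 head (array([603.4, -10. ]), array([13.6, 28.1]), 88.67, 28)
s14 grip (array([547.1, -14.1]), array([29.5, 14.8]), 9.32, 65) [549.6 -15.  135.2] 135.86961054459584
bar slope [  0.  106.7]
t14 head (array([597.4,  -8.3]), array([13.6, 13.9]), 26.68, 28)
t14 grip (array([548.5, -13.1]), array([28.3, 12.8]), 0.89, 61) [547.5 -12.3 135.4] 135.34791968475088
bar slope [  0. 104.]
```

View pics/w14.png

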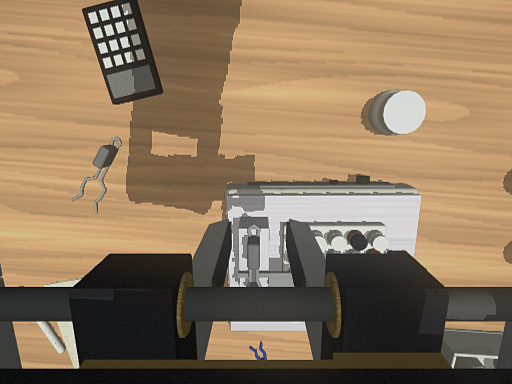

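View pics/z14s.png

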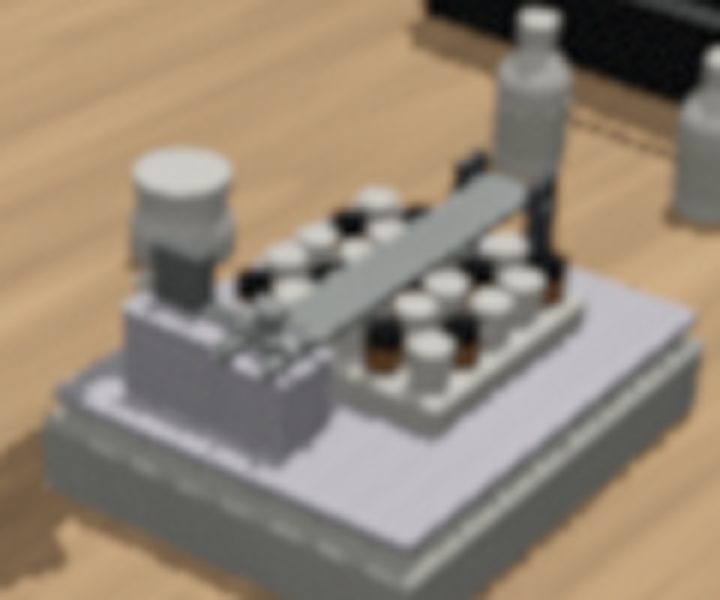

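View pics/z14t.png

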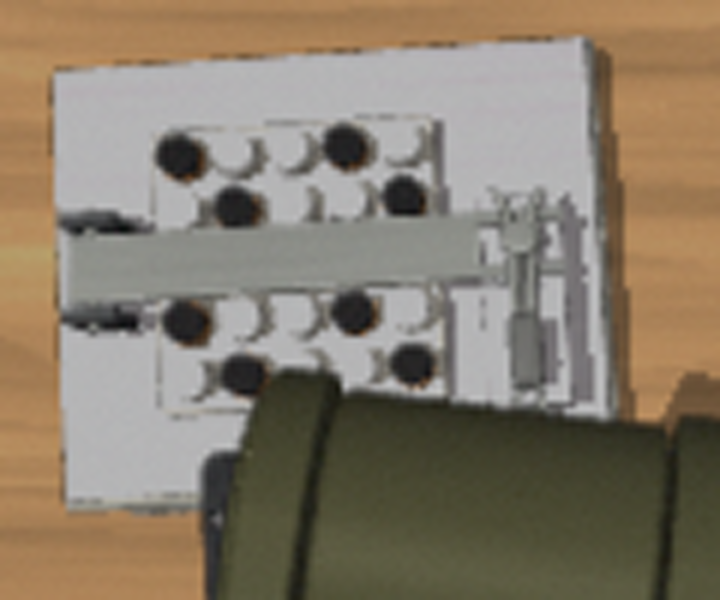

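```bash
python3 - <<'E'
from h import *
s=manip.read_state(); print(s['clock'],s['wrist_force'],s['qd'].round(4)); manip.sign_off()
E
```

```text
18.425 [-0.36490385  0.47223982 -0.37801218] [ 0.0011  0.0009  0.0038 -0.0015 -0.001   0.0002]
the job is handed in; nothing more can be done
```

The bar is down and the smaller clip is snapped onto the pin's neck and released. I handed the job in at 18.4 s, and no verdict was reported.

**What I did**
- I pressed the bar down with the shut fingers. It took about 1–2 N on the way and reached a firm stop at up to 10 N.
- I gripped the smaller clip and pushed it along the sill. The force climbed to about 10.7 N, with the deck giving way an estimated 24 mm at most. Then it dropped sharply as the clip snapped on.
- I backed off until the push force was near zero, lowered the clip onto the sill, opened the fingers and withdrew.

**Last checks**
- **Bar:** level to within the depth noise.
- **Clip position:** the grip centre measures 49 mm (top camera) to 51 mm (wrist camera) behind the pin axis, against a nominal 52 ± 2.5 mm. The top camera's figure lies just outside that, but it saw the grip partly hidden and on a coarse grid. Both are within the 5 mm limit.
- **Clip attitude:** the grip's top is at about 135–136 mm, so the clip lies flat on the sill.
- **Surroundings:** the deck is back at rest and the robot touches nothing. The bigger clip was never touched, and no bottle was touched or seen to fall.

**What disagreed:** the fingertips are about 30 mm above the reported TCP height, seen both in the wrist depth picture and in contact with the bar. I allowed for this in all later heights. The cameras also differed from each other by 1–2 mm.

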